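# Open the tile chest, freeing its catch if it bites, and hold the lid up

### The job

Somebody wants to reach into the plywood tile chest, so open its lid for them. Before touching the sliding catch on the chest's front, tug the lid up a little by its bar handle and keep the pull for a moment to learn whether it is caught; if it is, let the lid down, slide the catch to the left as seen from the robot until it lets go, and take the handle again. Raise the lid about half way, to around 45 degrees, and finish holding it there with the gripper (it falls shut if let go), leaving the other things on the table undisturbed.

Things in the scene. Friction and masses are not known exactly. Their poses are not given: they have to be found in the camera images.
- chest: Low plywood chest fixed to the table, 220 (x) by 300 (y) by 100 mm high without lid; with the shut lid 112 mm. Origin: centre of its underside, on the table. x axis: from the front wall (robot's side, with the catch) to the back (hinge side); y: to the left along the front; z up. Its yaw is up to 0.45 rad either way.
- lid (a joint): Angle of the chest's plywood lid (12 mm thick, 0.5 to 0.75 kg): 0 shut, grows as the front edge rises, at most 1.3 rad. It falls shut by itself. If the hidden keeper inside is caught by the catch's tongue, it rises only about 0.04 rad (7 mm at the handle) and stops hard; else it lifts freely for 3 to 6 N at the handle. The keeper is loose: nothing seen from outside tells which.
- handle (a point): Middle of the round steel bar on the lid: 12 mm thick, 100 mm long along the chest's y, centre line 42 mm above the lid's top and 30 mm behind its front edge, on two posts 45 mm either side. Take it from above, fingers closing along the chest's x; it turns between them as the lid rises. It moves with the lid, 190 mm ahead of the hinge line and 54 mm above it when shut.
- lid_hinge (a point): Middle of the hinge line, at the top of the chest's back wall, 100 mm above the table; the line runs along the chest's y axis.
- catch (a joint): Travel of the sliding catch along the chest's front, in m: 0 at its right end, growing to the left (chest +y), at most 0.035. It starts within 4 mm of 0, takes about 3 N to slide and stays where it is left. At 0.025 or more it always clears the keeper.
- catch_top (a point): Centre of the top of the catch's upright steel post: 12 (x) by 14 (y) mm, its axis 38 mm in front of the front wall, 75 mm left of the chest's middle at travel 0, its top 123 mm above the table. The upper 50 mm stand free, above a 10 mm thick arm leading into a slot in the wall. Pinch it from above, fingers closing along the chest's y, or push it.
- bottle_a: Green glaze bottle, 56 mm across, 140 mm tall, bystander, standing beside the chest. Origin: centre of its underside. Leave it alone.
- bottle_b: Second glaze bottle like bottle_a, bystander. Origin: centre of its underside.
- cup: Paper cup, 72 mm across the rim, 85 mm tall, bystander. Origin: centre of its underside.
- jar: Clear jar with a red cap, 68 mm across, 65 mm tall, bystander. Origin: centre of its underside.
- slab: Grey clay slab, 120 by 120 by 11 mm, lying in front of the chest, bystander. Origin: centre of its underside.
- tile: White test tile, 70 by 70 by 8 mm, lying in front of the chest, bystander. Origin: centre of its underside.
- brush: Glaze brush lying in front of the chest, bystander. Origin: below its middle, on the table.

How it is judged:
By the outcome, as a careful person would: the job done as asked, in the order asked, and still so for the second after the job is handed in, while the arm keeps its last pose, push and grip.
It also fails if it takes over 56 s, if anything falls off the work surface, if the arm or the gripper's body presses on something with over 40 N, if the wrist force passes 120 N, or if a joint passes its speed limit or range.

### The arm

A 6-joint arm with a two-finger parallel gripper is mounted at the origin on the work surface. World frame = base frame: x ahead of the robot, y to its left, z up, the work surface at z = 0. Lengths are in m, angles in rad, forces in N, time in s.
With the tool pointing down it reaches from about 0.275 to 0.75 m from the base axis. Payload 10.2 kg.
Tool frame: the origin (TCP) lies midway between the tips of the shut fingers; the grasp point (between the pads) lies 19 mm behind it (env.hold_point_z is the distance from the TCP to the grasp point, in m); x points along the fingers, z is the direction in which the jaws open and shut, and the axes are right-handed (so a half turn about x gives the same grasp; the last joint's range is limited). The gripper opens to 85 mm and grips with 20 to 120 N. Pads are 22 mm wide; open, the fingers measure 114 mm over their backs; the gripper's body (76 mm by 85 mm) begins 54 mm behind the grasp point. The pads swing forward as they close: fully open they stand 13 mm farther back than shut.
Start: joints at [0.975, 0.313, 1.498, -0, 1.331, -0.223], TCP at [0.191, 0.489, 0.231] pointing down, gripper open.
Joint ranges: [-2.94, 2.94], [-0.97, 2.17], [0.19, 2.56], [-1.23, 4.37], [0.02, 3.11], [-2.88, 2.88]. Speed limits (rad/s): [2.39, 2.39, 3.01, 3.14, 3.14, 3.14].

### API

Orientations are given as a unit quaternion [x, y, z, w].
In Python, from bench import env, kinematics, monitor, eyes, job gives the robot as it stands. The module is installed in compiled form; this text tells all that it offers. Calls block until the motion is done:
- env.reach(position, orientation): joint-space move of the TCP to a pose.
- env.movel(position, velocity=0.15, frame=None, guard=None): straight line of the TCP; frame=None keeps the orientation; velocity is the mean speed in m/s. With guard (N) it stops when the force on the tool has changed by that much, and returns True; else False.
- env.set_joints(angles): joint-space move.
- env.release() and env.close_gripper(effort=None): open the fingers fully, or close them until they stop; effort is the grip in N (None keeps the last).
- env.hold(seconds).
- kinematics.ik(position, orientation): joint angles nearest the present ones, or None.
- monitor.sense(): the state.
- eyes.grab_frame(name): name is "side" or "top"; returns a dict with "frame" (420x560x3 uint8, red, green, blue), "mtx" (3x3 intrinsics, pixels), "k1" (the pictures are not rectified: a ray, as slopes to the right and down, at radius r is drawn at 1 + k1 r^2 times it, then the intrinsics apply), "view" (4x4, takes a point from world to camera coordinates). Camera axes: x right, y down, z forward; pixel columns grow to the right and rows downward; lengths in m; the calibration is good to about 2 mm. A picture is of the moment at which its call begins. There is no depth.
A pose or a line that the arm cannot do raises env.MotionError and nothing moves.
- job.hand_in(): hands the job in, once; it reports no verdict.
The state is a dict: "clock": time; "joints": joint angles; "qvel": joint speeds; "joint_efforts": joint torques, N m; "position": TCP position; "ee_rot": TCP orientation; "contact_force": force on the tool from outside, world axes, zero at the start; "ft_torque": the same for the moment, N m; "finger_gap": opening from 0.0 (shut) to 1.0 (fully open).
Only numpy, scipy, OpenCV 4.12 (cv2) and the standard library are available. Lean on these libraries where they do the work, as an engineer would, in place of code of your own. Each camera call takes 0.05 s, during which the arm holds its last target.

## Working session

There is one attempt and no reset: what is moved stays moved. The work goes in short steps, each a Python script; the robot and the scene stay as the last script left them, time stands still between calls to the robot, and variables do not carry over. Pictures are saved under pics/ and viewed, and the job is handed in when it is done.

```bash
mkdir -p pics; ls; python3 - <<'E'
from bench import env, kinematics, monitor, eyes, job
import cv2, pickle
for n in ("side","top"):
    f=eyes.grab_frame(n); pickle.dump(f,open(n+"0.pkl","wb"))
    cv2.imwrite(f"pics/{n}0.png",cv2.cvtColor(f["frame"],cv2.COLOR_RGB2BGR)); print(n,f["mtx"],f["k1"],f["view"])
print(monitor.sense())
E
```

```text
pics
side [[399.19349365   0.         273.93387761]
 [  0.         399.19349365 205.19446613]
 [  0.           0.           1.        ]] 0.003073860112402597 [[-0.55668036  0.83069127 -0.00768075  0.28614806]
 [ 0.52947139  0.34766568 -0.77381433 -0.22137495]
 [-0.64013047 -0.43483398 -0.63336592  1.50935016]
 [ 0.          0.          0.          1.        ]]
top [[471.11234822   0.         270.46417885]
 [  0.         471.11234822 209.19915981]
 [  0.           0.           1.        ]] -0.12856915057342824 [[-8.42028499e-04 -9.99699578e-01  2.44958305e-02  2.60342336e-02]
 [-9.97307280e-01 -9.56803047e-04 -7.33298982e-02  5.79821646e-01]
 [ 7.33313059e-02 -2.44916159e-02 -9.97006861e-01  1.18024301e+00]
 [ 0.00000000e+00  0.00000000e+00  0.00000000e+00  1.00000000e+00]]
{'clock': 0.1, 'joints': array([ 9.74598982e-01,  3.13394907e-01,  1.49835432e+00,  3.17719982e-06,
        1.33102838e+00, -2.23386452e-01]), 'qvel': array([-0.0003538 , -0.00270476, -0.00015107, -0.00139712,  0.00158636,
       -0.0007383 ]), 'joint_efforts': array([ 2.40619469e-03, -4.12894177e+01, -2.60142213e+01, -1.98061603e-04,
        3.06330032e-03,  2.86649552e-06]), 'position': array([0.19109234, 0.48873606, 0.23079443]), 'ee_rot': array([-0.39882685,  0.58439247,  0.39852151,  0.58361219]), 'contact_force': array([ 0.52238791, -0.15684672,  0.01130784]), 'ft_torque': array([-0.01100144,  0.01239471, -0.00973039]), 'finger_gap': 0.9986714877893574}
```

View pics/top0.png

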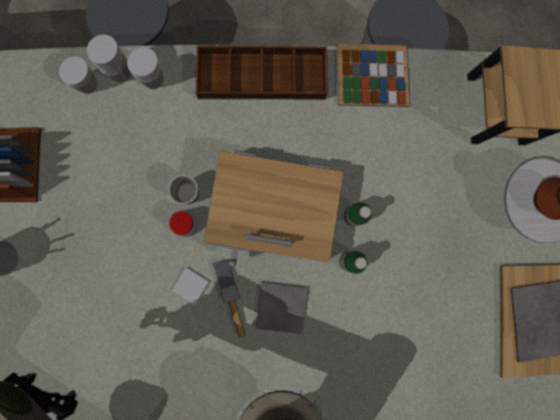

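View pics/side0.png

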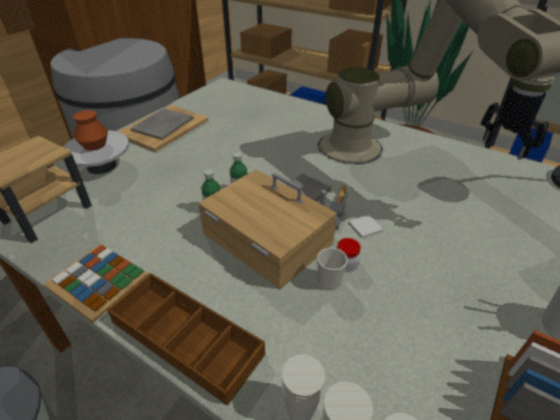

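The top view shows the lid with corners near (219,152), (343,171), (330,261) and (205,243). The handle is near (271,239) and the catch post near (234,256). The side view shows the handle near (287,187). I'll measure these next.

```bash
cat > h.py <<'E'
import numpy as np, cv2, pickle
def ray(f,uv):
    uv=np.atleast_2d(np.float64(uv)); K=f["mtx"]
    d=np.array([f["k1"],0,0,0,0.])
    n=cv2.undistortPoints(uv[:,None],K,d)[:,0]
    R=f["view"][:3,:3]; t=f["view"][:3,3]
    return -R.T@t, np.c_[n,np.ones(len(n))]@R
def onplane(f,uv,z):
    o,d=ray(f,uv); return o+d*((z-o[2])/d[:,2])[:,None]
def proj(f,P):
    P=np.atleast_2d(np.float64(P)); V=f["view"]
    return cv2.projectPoints(P,cv2.Rodrigues(V[:3,:3])[0],V[:3,3],f["mtx"],np.array([f["k1"],0,0,0,0.]))[0][:,0]
def tri(f1,u1,f2,u2):
    a,d=ray(f1,u1);b,e=ray(f2,u2);d=d[0]/np.linalg.norm(d);e=e[0]/np.linalg.norm(e)
    s=np.linalg.lstsq(np.c_[d,-e],b-a,rcond=None)[0]
    p,q=a+s[0]*d,b+s[1]*e
    return (p+q)/2,np.linalg.norm(p-q)
E
python3 - <<'E'
from h import *
t=pickle.load(open("top0.pkl","rb"));s=pickle.load(open("side0.pkl","rb"))
im=t["frame"]; hsv=cv2.cvtColor(im,cv2.COLOR_RGB2HSV)
print(hsv[200,250],hsv[200,180],hsv[220,240])
m=((hsv[...,0]<25)&(hsv[...,1]>70)&(hsv[...,2]>70)).astype(np.uint8)
m[:,:195]=0;m[:,355:]=0;m[:140]=0;m[275:]=0
m=cv2.morphologyEx(m,cv2.MORPH_OPEN,np.ones((3,3)))
c=max(cv2.findContours(m,0,2)[0],key=cv2.contourArea)
r=cv2.boxPoints(cv2.minAreaRect(cv2.convexHull(c)));print(r)
ud=onplane(t,c[:,0].astype(float),0.112)[:,:2].astype(np.float32)
rr=cv2.minAreaRect(ud);print(rr, cv2.boxPoints(rr))
for n,f,(x0,y0,w,h) in(("top",t,(195,140,160,130)),("side",s,(190,160,170,130))):
    b=cv2.cvtColor(f["frame"],cv2.COLOR_RGB2BGR)[y0:y0+h,x0:x0+w]
    b=cv2.convertScaleAbs(b,alpha=1.4,beta=20)
    cv2.imwrite(f"pics/z{n}.png",cv2.resize(b,None,fx=4.5,fy=4.5,interpolation=cv2.INTER_CUBIC))
E
```

```text
[ 16 116 139] [30 17 59] [ 16 116 143]
[[203.0108  242.2649 ]
 [217.55676 150.14056]
 [343.93243 170.0946 ]
 [329.38647 262.21893]]
((0.5809297561645508, 0.02053561806678772), (0.3013058602809906, 0.22113806009292603), 80.64106750488281) [[ 0.4473335  -0.11013137]
 [ 0.665528   -0.14609258]
 [ 0.714526    0.1512026 ]
 [ 0.4963315   0.18716381]]
```

```bash
true
```

```text
(no output)
```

View pics/ztop.png

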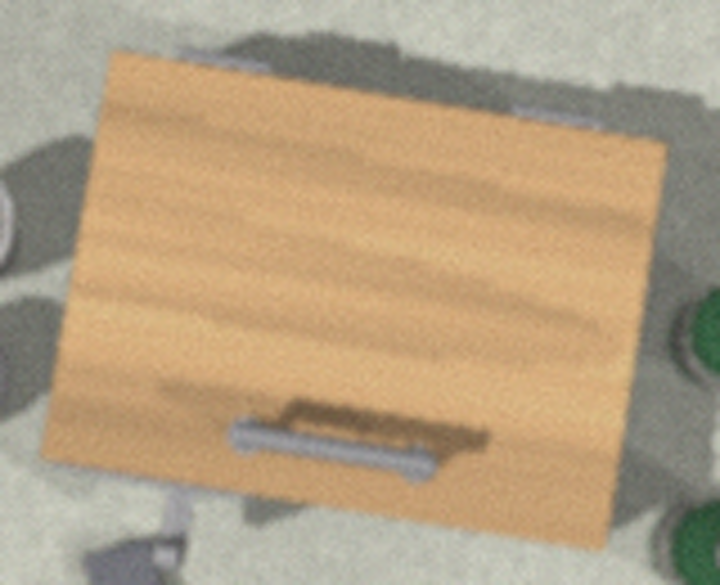

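View pics/zside.png

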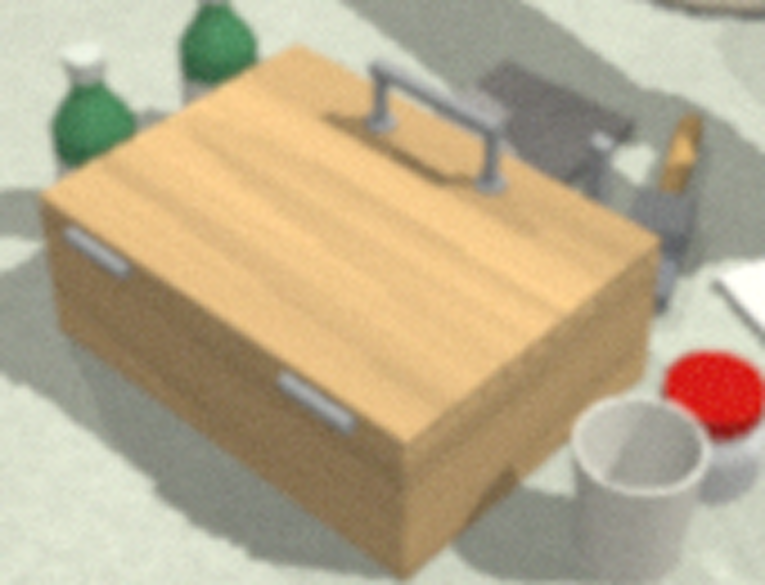

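```bash
python3 - <<'E'
from h import *
t=pickle.load(open("top0.pkl","rb"));s=pickle.load(open("side0.pkl","rb"))
c=np.array([0.5809,0.0205]);yaw=np.radians(80.641-90)
ex=np.array([np.cos(yaw),np.sin(yaw)]);ey=np.array([-ex[1],ex[0]]);print(yaw)
T=lambda x,y,z:np.r_[c+x*ex+y*ey,z]
for n,P in (("handle",T(-.08,0,.154)),("catch0",T(-.148,.075,.123)),("catch35",T(-.148,.11,.123))):print(n,P,proj(t,P),proj(s,P))
hs=[onplane(t,np.array(p)/4.5+[195,140],.154)[0] for p in((240,435),(425,465))]; print("handle top ray",np.mean(hs,0))
p,e=tri(t,np.array((332,450))/4.5+[195,140],s,np.array((436,96))/4.5+[190,160]);print("handle tri",p,e)
p=onplane(t,np.array((166,553))/4.5+[195,140],.123)[0];print("catch ray",p,(p[:2]-c)@ex,(p[:2]-c)@ey)
p,e=tri(t,np.array((166,553))/4.5+[195,140],s,np.array((601,143))/4.5+[190,160]);print("catch tri",p,e,(p[:2]-c)@ex,(p[:2]-c)@ey)
for n,uv,z in (("slab",(282,307),.011),("tile",(191,286),.008),("jar",(181,223),.065),("cup",(184,190),.085),("ba",(358,214),.09),("bb",(355,262),.09),("brushhead",(226,280),.02)):
    p=onplane(t,uv,z)[0];print(n,p.round(3),((p[:2]-c)@ex).round(3),((p[:2]-c)@ey).round(3))
E
```

```text
-0.1633453646941492
handle [0.5019649 0.0335096 0.154    ] [[268.64061196 239.27739637]] [[286.31420382 181.77640426]]
catch0 [0.44706656 0.11856941 0.123     ] [[231.63471972 263.13594332]] [[323.14620418 191.09682635]]
catch35 [0.45275825 0.15310352 0.123     ] [[216.72922602 260.65537929]] [[333.47781021 196.42953282]]
handle top ray [0.50031314 0.03292184 0.154     ]
handle tri [0.50009514 0.03360509 0.15440094] 0.0009224038125687472
catch ray [0.44763736 0.11798272 0.123     ] -0.14734138579047976 0.07451394557623942
catch tri [0.44709804 0.11894554 0.12082841] 0.0019012763028798873 -0.1480300996488806 0.07537624132501557
slab [ 0.331 -0.003  0.011] -0.243 -0.064
tile [0.384 0.229 0.008] -0.228 0.174
jar [0.542 0.247 0.065] -0.075 0.217
cup [0.622 0.237 0.085] 0.005 0.22
ba [ 0.563 -0.184  0.09 ] 0.016 -0.205
bb [ 0.447 -0.176  0.09 ] -0.1 -0.215
brushhead [0.4   0.139 0.02 ] -0.197 0.087
```

```bash
cat >> h.py <<'E'
from scipy.spatial.transform import Rotation as Rn
c=np.array([0.5805,0.0205]);yaw=-0.1633
ex=np.array([np.cos(yaw),np.sin(yaw)]);ey=np.array([-ex[1],ex[0]])
W=lambda x,y,z:np.r_[c+x*ex+y*ey,z]
def quat(zd):  # tool down, jaw axis zd (world xy)
    X=np.array([0,0,-1.]);Z=np.r_[zd,0];Y=np.cross(Z,X)
    return Rn.from_matrix(np.c_[X,Y,Z]).as_quat()
HR=np.hypot(.19,.054);HP=np.arctan2(.054,.19)
def hand(th,dz=-.019): # TCP for lid angle
    return W(.11-HR*np.cos(HP+th),0,.1+HR*np.sin(HP+th)+dz)
E
python3 - <<'E'
from h import *
from bench import env,kinematics,monitor
np.set_printoptions(precision=3,suppress=True)
for n,zd in(("ex",ex),("-ex",-ex),("ey",ey),("-ey",-ey)):
    for p in (hand(0,.08),hand(0),hand(.4),hand(.785),W(-.148,.075,.2),W(-.148,.075,.089),W(-.148,.11,.089)):
        print(n,p,kinematics.ik(p,quat(zd)))
print(hand(0))
E
```

```text
ex [0.502 0.034 0.234] [-0.167  0.262  1.559 -0.     1.321 -0.003]
ex [0.502 0.034 0.135] [-0.167  0.364  1.695 -0.     1.082 -0.003]
ex [0.537 0.028 0.205] [-0.167  0.362  1.5   -0.     1.279 -0.003]
ex [0.594 0.018 0.253] [-0.166  0.455  1.237 -0.     1.45  -0.003]
ex [0.447 0.119 0.2  ] [ 0.005  0.203  1.726 -0.     1.213  0.168]
ex [0.447 0.119 0.089] [ 0.005  0.353  1.858 -0.     0.93   0.168]
ex [0.452 0.153 0.089] [ 0.08   0.382  1.814 -0.     0.946  0.244]
-ex [0.502 0.034 0.234] None
-ex [0.502 0.034 0.135] None
-ex [0.537 0.028 0.205] None
-ex [0.594 0.018 0.253] None
-ex [0.447 0.119 0.2  ] None
-ex [0.447 0.119 0.089] None
-ex [0.452 0.153 0.089] None
ey [0.502 0.034 0.234] [-0.167  0.262  1.559  0.     1.321 -1.574]
ey [0.502 0.034 0.135] [-0.167  0.364  1.695  0.     1.082 -1.574]
ey [0.537 0.028 0.205] [-0.167  0.362  1.5    0.     1.279 -1.574]
ey [0.594 0.018 0.253] [-0.166  0.455  1.237  0.     1.45  -1.574]
ey [0.447 0.119 0.2  ] [ 0.005  0.203  1.726  0.     1.213 -1.402]
ey [0.447 0.119 0.089] [ 0.005  0.353  1.858  0.     0.93  -1.402]
ey [0.452 0.153 0.089] [ 0.08   0.382  1.814  0.     0.946 -1.327]
-ey [0.502 0.034 0.234] [-0.167  0.262  1.559 -0.     1.321  1.567]
-ey [0.502 0.034 0.135] [-0.167  0.364  1.695 -0.     1.082  1.567]
-ey [0.537 0.028 0.205] [-0.167  0.362  1.5   -0.     1.279  1.568]
-ey [0.594 0.018 0.253] [-0.166  0.455  1.237 -0.     1.45   1.568]
-ey [0.447 0.119 0.2  ] [ 0.005  0.203  1.726 -0.     1.213  1.739]
-ey [0.447 0.119 0.089] [ 0.005  0.353  1.858 -0.     0.93   1.739]
-ey [0.452 0.153 0.089] [ 0.08   0.382  1.814 -0.     0.946  1.814]
[0.502 0.034 0.135]
```

```bash
python3 - <<'E'
from h import *
from bench import env,kinematics,monitor,eyes
np.set_printoptions(precision=4,suppress=True)
q=quat(ex)
env.reach(hand(0,.07),q)
print(monitor.sense()["clock"])
print("guard",env.movel(hand(0),velocity=.12,guard=8))
env.close_gripper(40)
s=monitor.sense();print(s["clock"],s["position"],s["contact_force"],s["ft_torque"],s["finger_gap"])
for n in("side","top"):
    f=eyes.grab_frame(n);cv2.imwrite(f"pics/{n}1.png",cv2.cvtColor(f["frame"],cv2.COLOR_RGB2BGR)[130:300,170:380].repeat(3,0).repeat(3,1))
E
```

```text
2.0833
guard False
3.65 [0.5013 0.0336 0.1351] [-3.3846  0.7082  3.9746] [ 0.0088  0.6246 -0.0568] 0.1235418837785082
```

View pics/side1.png

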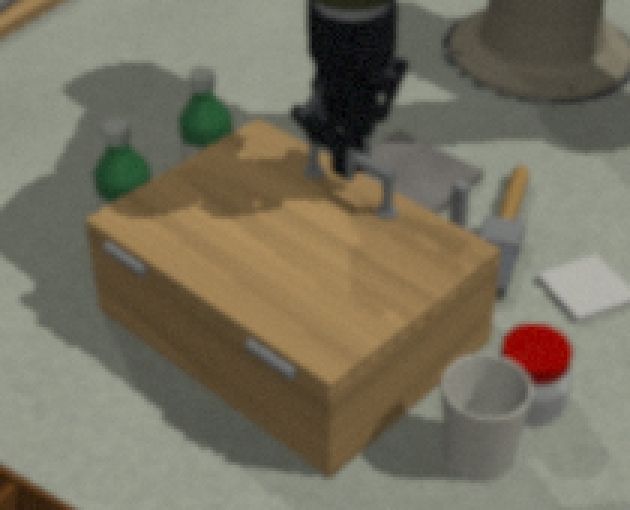

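The picture shows the fingers around the bar near (350,165), and the gap fits the 12 mm bar. Next is the tug test.

```bash
python3 - <<'E'
from h import *
from bench import env,kinematics,monitor,eyes
np.set_printoptions(precision=4,suppress=True)
p0=monitor.sense()["position"]
off=p0-hand(0)
g=env.movel(hand(.065)+off,velocity=.02,guard=18)
s=monitor.sense();print(g,s["clock"],s["position"]-p0,s["contact_force"],s["finger_gap"])
for k in range(3):
    env.hold(.4);s=monitor.sense();print(s["clock"],s["position"]-p0,s["contact_force"],s["finger_gap"])
E
```

```text
True 4.2417 [ 0.0019 -0.0003  0.0069] [ 4.4037 -0.4181 -6.0254] 0.12209256233962425
4.6417 [ 0.0018 -0.0003  0.0067] [ 5.9825 -0.6806 -6.0805] 0.12223364748374634
5.0417 [ 0.0018 -0.0003  0.0067] [ 5.4575  0.0442 -5.9479] 0.12496430027372939
5.4417 [ 0.0018 -0.0003  0.0067] [ 4.7778  0.1186 -6.5926] 0.12227931735082631
```

The guard stopped the lift at 6.7 mm, but the remaining pull of about 6 N could be the lid's weight alone. I'll pull a bit further to settle it.

```bash
python3 - <<'E'
from h import *
from bench import env,kinematics,monitor,eyes
np.set_printoptions(precision=4,suppress=True)
p0=monitor.sense()["position"]
g=env.movel(p0+[0.001,0,.006],velocity=.015,guard=15)
for k in range(4):
    s=monitor.sense();print(g,s["clock"],s["position"]-p0,s["contact_force"],s["finger_gap"]);env.hold(.3)
E
```

```text
True 5.725 [0.     0.     0.0003] [ 3.4618  0.8309 -5.0867] 0.12141603598778673
True 6.025 [ 0.     -0.      0.0003] [ 5.676   0.0504 -6.5107] 0.11673012820336828
True 6.325 [0.     0.     0.0003] [ 5.8401 -0.9329 -6.5358] 0.12021574513896599
True 6.625 [0.     0.     0.0003] [ 6.157   0.2341 -5.9609] 0.11910246532640803
```

```bash
python3 - <<'E'
from h import *
from bench import env,kinematics,monitor,eyes
np.set_printoptions(precision=4,suppress=True)
p0=monitor.sense()["position"]
for d in (.0004,.0008,.0012):
    g=env.movel(p0+[0.0,0,d],velocity=.005,guard=25)
    s=monitor.sense();print(g,s["clock"],s["position"]-p0,s["contact_force"],s["finger_gap"])
    if abs(s["contact_force"][2])>16: break
env.hold(.8)
s=monitor.sense();print(g,s["clock"],s["position"]-p0,s["contact_force"],s["finger_gap"])
f=eyes.grab_frame("side");cv2.imwrite(f"pics/side2.png",cv2.cvtColor(f["frame"],cv2.COLOR_RGB2BGR)[130:300,170:380].repeat(3,0).repeat(3,1))
E
```

```text
False 7.2167 [ 0.0001 -0.      0.0002] [ 4.709   0.1305 -8.1156] 0.12116837457169134
False 7.4667 [ 0.0001 -0.      0.0004] [  6.3391  -0.2531 -10.624 ] 0.12226273865805458
False 7.7167 [ 0.0001 -0.      0.0005] [  7.5653  -0.7561 -13.5213] 0.12181481308369116
False 8.5167 [ 0.0001 -0.      0.0005] [  7.0862  -1.3957 -15.1114] 0.12206300776331078
```

View pics/side2.png

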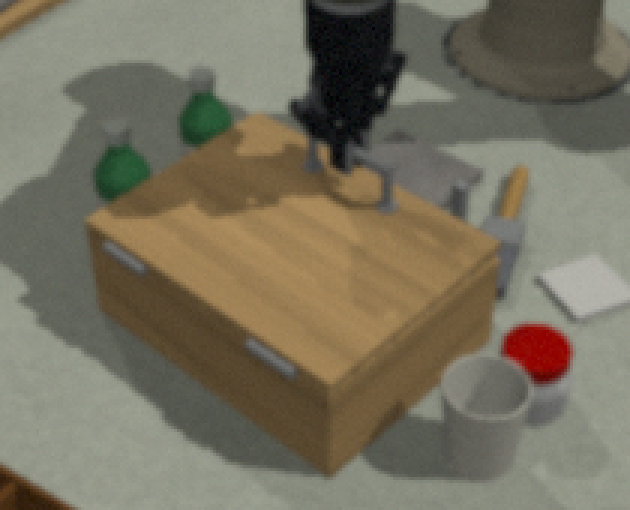

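The lid sits slightly raised, with a thin gap along its edge near (430,310). The force climbs to 15 N with almost no movement, so it's caught. I'll lower it, let go and pinch the catch.

```bash
python3 - <<'E'
from h import *
from bench import env,kinematics,monitor,eyes
np.set_printoptions(precision=4,suppress=True)
env.movel(hand(0)+[-.0005,0,.0003],velocity=.04)
s=monitor.sense();print(s["clock"],s["position"],s["contact_force"])
env.release()
p=monitor.sense()["position"]
env.movel([p[0],p[1],.225],velocity=.15)
q=quat(ey)
env.reach(W(-.148,.0755,.19),q)
print("guard",env.movel(W(-.148,.0755,.092),velocity=.12,guard=8))
env.close_gripper(40)
s=monitor.sense();print(s["clock"],s["position"],s["contact_force"],s["ft_torque"],s["finger_gap"])
for n in("side","top"):
    f=eyes.grab_frame(n);cv2.imwrite(f"pics/{n}3.png",cv2.cvtColor(f["frame"],cv2.COLOR_RGB2BGR)[130:300,170:380].repeat(3,0).repeat(3,1))
E
```

```text
8.925 [0.5011 0.0336 0.1353] [ 3.2011  0.6633 -4.9975]
guard False
13.2667 [0.4468 0.119  0.0922] [-0.59   -0.2762  2.3925] [-0.0798  0.1499  0.0049] 0.15253828730702343
```

View pics/side3.png

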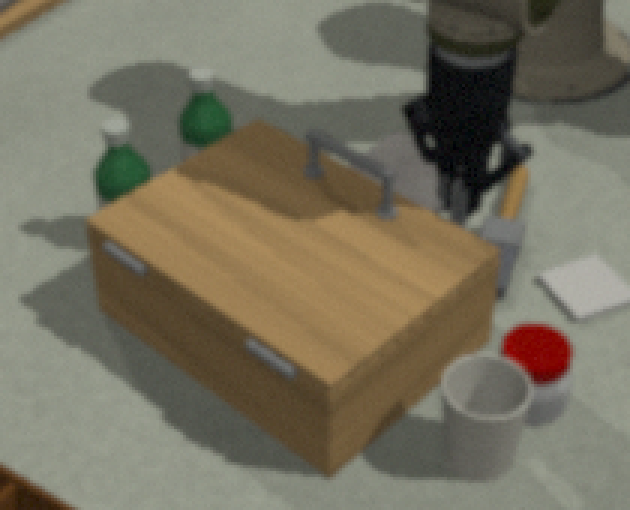

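The picture shows the lid down and the post pinched near (460,205). The gap is about 13 mm, close to the post's 14 mm. Sliding left now.

```bash
python3 - <<'E'
from h import *
from bench import env,kinematics,monitor,eyes
np.set_printoptions(precision=4,suppress=True)
p0=monitor.sense()["position"]
g=env.movel(p0+np.r_[ey*.032,0],velocity=.04,guard=20)
s=monitor.sense();d=s["position"]-p0
print(g,s["clock"],d[:2]@ey,d[:2]@ex,s["contact_force"],s["finger_gap"])
E
```

```text
False 14.3167 0.032366700564472245 1.144651174643439e-05 [-0.8364  2.1453  2.7454] 0.15746659406779973
```

```bash
python3 - <<'E'
from h import *
from bench import env,kinematics,monitor,eyes
np.set_printoptions(precision=4,suppress=True)
env.release()
p=monitor.sense()["position"]
env.movel([p[0],p[1],.215],velocity=.15)
env.reach(hand(0,.07),quat(ex))
f=eyes.grab_frame("side");pickle.dump(f,open("side4.pkl","wb"))
print(proj(f,W(-.148,.107,.123)))
cv2.imwrite(f"pics/side4.png",cv2.cvtColor(f["frame"],cv2.COLOR_RGB2BGR)[130:300,170:380].repeat(3,0).repeat(3,1))
print(env.movel(hand(0)+[-.0007,0,0],velocity=.12,guard=8))
env.close_gripper(40)
s=monitor.sense();print(s["clock"],s["position"],s["contact_force"],s["finger_gap"])
E
```

```text
[[332.6459 195.887 ]]
False
18.8 [0.5012 0.0334 0.1352] [ 3.066  -0.1438  0.2693] 0.12437017989189182
```

View pics/side4.png

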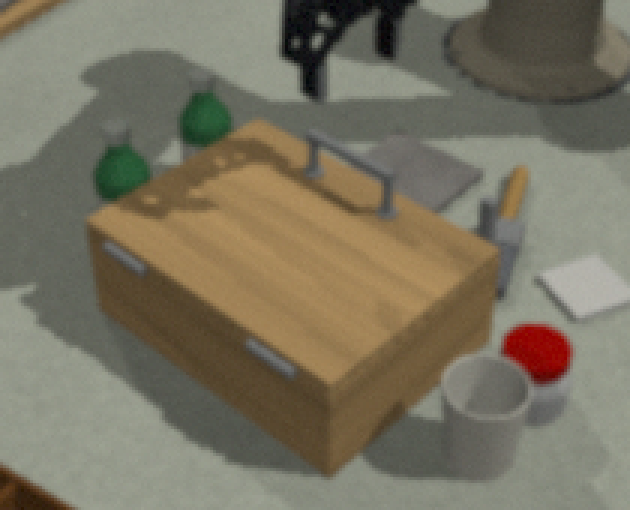

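The post now stands at (487,200) in the crop, which is full-frame (332,197), matching about 32 mm of travel. The handle is gripped again, so I'll raise the lid along its arc.

```bash
python3 - <<'E'
from h import *
from bench import env,kinematics,monitor,eyes
np.set_printoptions(precision=4,suppress=True)
p0=monitor.sense()["position"];off=p0-hand(0);print(off)
for th in np.r_[.03,.07,np.linspace(.15,.785,9)]:
    g=env.movel(hand(th)+off,velocity=.05,guard=25)
    s=monitor.sense();print(round(th,3),g,s["clock"],s["position"],s["contact_force"],round(s["finger_gap"],3))
    if g: break
for n in("side","top"):
    f=eyes.grab_frame(n);pickle.dump(f,open(n+"5.pkl","wb"));cv2.imwrite(f"pics/{n}5.png",cv2.cvtColor(f["frame"],cv2.COLOR_RGB2BGR)[90:290,160:380].repeat(3,0).repeat(3,1))
E
```

```text
[-0.0003 -0.0001  0.0002]
0.03 False 19.075 [0.5028 0.0332 0.1406] [ 2.6206  0.2635 -5.7901] 0.12
0.07 False 19.3833 [0.5053 0.0328 0.1484] [ 2.1724 -0.1082 -4.3323] 0.117
0.15 False 19.85 [0.511  0.0318 0.1631] [-4.6165 -0.3304 -2.8085] 0.122
0.229 False 20.3167 [0.518  0.0307 0.1777] [-6.9419  0.473  -0.8482] 0.123
0.309 False 20.7833 [0.5258 0.0294 0.1912] [-9.2447  0.8468  1.317 ] 0.122
0.388 False 21.25 [0.5347 0.0279 0.2042] [-12.0903   0.3187   2.6661] 0.122
0.468 False 21.7167 [0.5446 0.0263 0.2164] [-12.5544   0.6707   6.0289] 0.124
0.547 False 22.1833 [0.5555 0.0245 0.2282] [-14.8835   0.5004   9.0852] 0.12
0.626 False 22.65 [0.5673 0.0225 0.2389] [-15.6232  -0.2521  12.6302] 0.123
0.706 False 23.1167 [0.5802 0.0204 0.2489] [-14.9538   0.2641  14.5999] 0.12
0.785 False 23.5833 [0.594  0.0181 0.2569] [-9.5596  0.3098 10.4202] 0.125
```

View pics/side5.png

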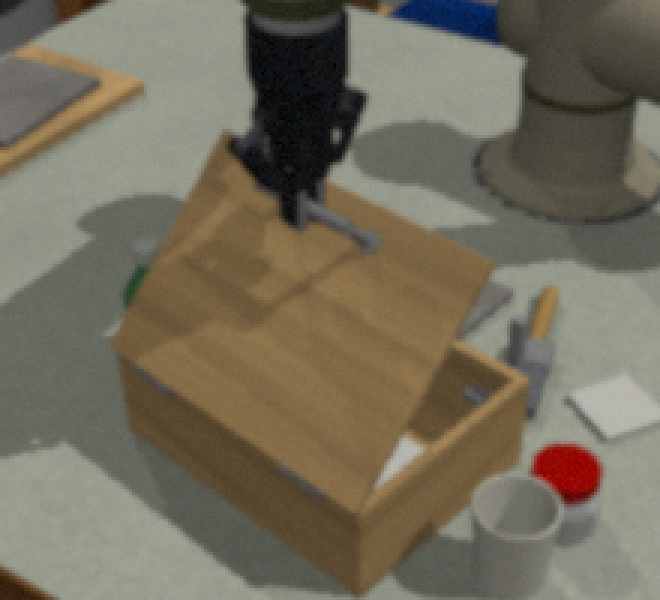

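View pics/top5.png

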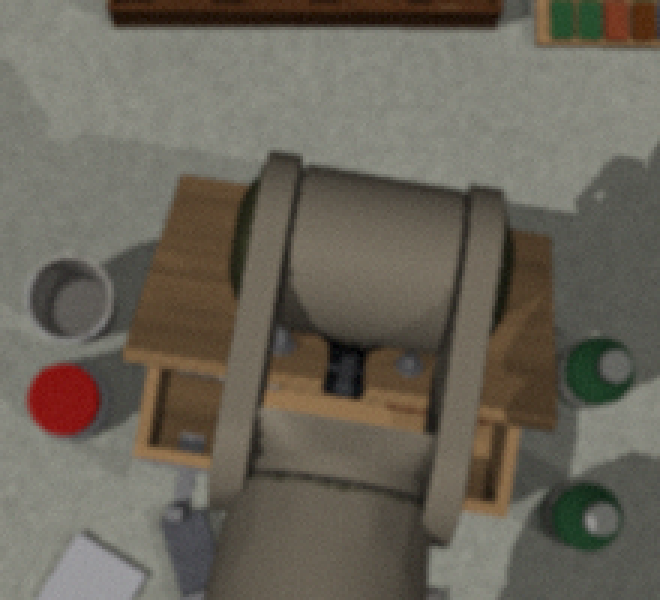

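The lid is standing open at roughly half way, with its front corners at about (228,132) and (493,262) in the side crop. I'll measure the angle from those.

```bash
python3 - <<'E'
from h import *
from bench import monitor
np.set_printoptions(precision=4,suppress=True)
s=pickle.load(open("side5.pkl","rb"))
obs=np.array([(228,132),(493,262)])/3+[160,90];print("obs",obs)
for th in (.70,.75,.785,.82,.87):
    x=.11-.22*np.cos(th)+.012*np.sin(th); z=.1+.22*np.sin(th)+.012*np.cos(th)
    print(th,proj(s,[W(x,-.15,z),W(x,.15,z)]).ravel())
m=monitor.sense();p=m["position"];d=(p[:2]-c)@ex;print(d,p[2]+.019,"ang",np.arctan2(p[2]+.019-.1,.11-d)-HP,np.hypot(p[2]-.081,.11-d),HR,m["contact_force"])
E
```

```text
obs [[236.     134.    ]
 [324.3333 177.3333]]
0.7 [238.1318 135.2292 326.9935 179.0142]
0.75 [235.8184 133.7026 325.183  177.668 ]
0.785 [234.1176 132.7278 323.824  176.8372]
0.82 [232.3508 131.8332 322.3896 176.102 ]
0.87 [229.7147 130.7    320.2103 175.2233]
0.013688445838621149 0.27580879975699957 ang 0.7927196200559414 0.20046109232710713 0.19752468200202222 [-9.5393  0.4533 10.3382]
```

```bash
python3 - <<'E'
from h import *
from bench import env,monitor,eyes,job
np.set_printoptions(precision=4,suppress=True)
env.hold(1.0);m=monitor.sense();print(m["clock"],m["position"],m["contact_force"],m["finger_gap"])
a=pickle.load(open("side5.pkl","rb"))["frame"];f=eyes.grab_frame("side")["frame"]
print("moved px",(cv2.absdiff(cv2.blur(a,(3,3)),cv2.blur(f,(3,3))).max(2)>40).sum())
t0=pickle.load(open("top0.pkl","rb"))["frame"];t1=eyes.grab_frame("top")["frame"]
def cen(i,lo,hi,x0,x1,y0,y1):
    M=cv2.inRange(cv2.cvtColor(i,cv2.COLOR_RGB2HSV),lo,hi)[y0:y1,x0:x1];m=cv2.moments(M,True);return (m["m10"]/m["m00"]+x0,m["m01"]/m["m00"]+y0,m["m00"])
for n,a in(("jar",((0,150,60),(8,255,255),160,205,205,245)),("ba",((45,80,20),(90,255,255),345,380,195,235)),("bb",((45,80,20),(90,255,255),340,375,245,280)),("tile",((0,0,120),(179,50,255),170,212,265,305))):
    print(n,np.array(cen(t0,*a)),np.array(cen(t1,*a)))
job.hand_in()
E
```

```text
24.6833 [0.5939 0.0181 0.2568] [-9.8334  1.4525 11.3288] 0.12625614176000735
moved px 0
jar [180.8593 222.6382 398.    ] [180.8759 222.8394 411.    ]
ba [356.3442 214.3209 215.    ] [356.5751 214.0901 233.    ]
bb [352.0682 261.4    220.    ] [352.1293 261.7069 232.    ]
tile [ 187.8205  283.3631 1242.    ] [ 189.8032  284.7815 1565.    ]
the job is handed in; nothing more can be done
```

The lid is open to about half way and the gripper is holding it there. I handed the job in at about 25 s.

- **Tug test:** I pulled the lid up by its bar before touching the catch. It stopped hard after about 7 mm. The pull rose to about 15 N with almost no further movement, so it was caught.
- **Catch:** I lowered the lid, let go, pinched the post and slid it 32 mm to the left. A later picture showed it still there. I then took the handle again and the lid lifted freely.
- **Lid angle:** The gripper position gives 0.79 rad, and the lid's front corners in the side camera give about 0.75–0.79 rad, so it stands at roughly 43–45°.
- **Steadiness:** In a one-second hold before hand-in, neither the arm nor the side picture moved.
- **Other objects:** The jar and both bottles stayed within 0.4 pixels of where they started. The tile's measured centre moved about 2 pixels and its masked area grew from 1242 to 1565 pixels; I put that down to changed shadows, as the arm never came near it. I checked the cup, brush and slab only by eye, and they looked unmoved.

**Disagreement:** the gripper ended about 3 mm outside the handle's computed arc, with about 15 N of sideways and upward load. This is well below the force limits. My guess is a small error in my chest position or the bar shifting slightly between the pads.

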